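# Put the saw-stand hardware away in the rotary drum

### The arm

A 6-joint arm with a two-finger parallel gripper is mounted at the origin on the work surface. World frame = base frame: x ahead of the robot, y to its left, z up, the work surface at z = 0. Lengths are in m, angles in rad, forces in N, time in s.
With the tool pointing down it reaches from about 0.3 to 0.85 m from the base axis. Payload 5.4 kg.
Tool frame: the origin (TCP) lies midway between the tips of the shut fingers; the grasp point (between the pads) lies 19 mm behind it (env.tcp_to_grasp is the distance from the TCP to the grasp point, in m); z points along the fingers, y is the direction in which the jaws open and shut (so a half turn about z gives the same grasp; the last joint's range is limited). The gripper opens to 85 mm and grips with 20 to 120 N. Pads are 22 mm wide; open, the fingers measure 114 mm over their backs; the gripper's body (76 mm by 85 mm) begins 54 mm behind the grasp point. The pads swing forward as they close: fully open they stand 13 mm farther back than shut.
Start: joints at [-1.409, 0.158, 1.597, -0, 1.386, -0.21], TCP at [0.209, -0.536, 0.231] pointing down, gripper open.
Joint ranges: [-2.91, 2.91], [-0.94, 2.29], [0.18, 2.7], [-1.29, 4.43], [0.17, 2.64], [-3, 3]. Speed limits (rad/s): [2.57, 2.57, 3.14, 3.14, 3.14, 3.14].

### API

Orientations are given as a rotation vector (axis times angle).
In Python, from bench import env gives the robot as it stands. Calls block until the motion is done:
- env.reach(position, orientation): joint-space move of the TCP to a pose.
- env.line_to(position, v=0.15, frame=None, contact_N=None): straight line of the TCP; frame=None keeps the orientation; v is the mean speed in m/s. With contact_N (N) it stops when the force on the tool has changed by that much, and returns True; else False.
- env.move_j(angles): joint-space move.
- env.grip(opening): finger opening in m; the grip force is fixed at half the most; returns when the fingers have stopped.
- env.wait(seconds).
- env.solve_ik(position, orientation): joint angles nearest the present ones, or None.
- env.read_state(): the state.
- env.read_camera(name): name is "scene" or "top"; returns (picture, depth): 420x560x3 uint8, red, green, blue; 420x560 float32, m along the optical axis (not along the pixel's ray), 0 where there is no reading.
- env.camera_params(name): a dict with "mtx" (3x3 intrinsics, pixels), "R" (3x3) and "t" (3): a world point X has camera coordinates R X + t. Camera axes: x right, y down, z forward; pixel columns grow to the right and rows downward; lengths in m; the calibration is good to about 2 mm. A picture is of the moment at which its call begins. camera_params takes no time and is no camera call.
A pose or a line that the arm cannot do raises env.MotionError and nothing moves.
- env.job_done(): hands the job in, once; it reports no verdict.
Trained networks look in the newest picture that a camera, given by its name, has taken for a name from the list of things; names that differ only in an ending like _2 or _b are one class to them, and where a whole thing is asked for, a point or a joint stands for the part that bears it (a point fixed in the world has none). Each returns a list of dicts, best first, with "conf" (0 to 1); they miss things now and then, are a little off and sometimes report something else, mostly with a low value. They report only what shows in the picture. A call takes as long as a camera call. They do not tell look-alikes from the thing itself.
- env.outline_of(camera, name): "mask" (420x560 bool, what is visible of it).
- env.tip_of(camera, name): "point" ([x, y, z] in m, in world coordinates, good to about 4 mm: a listed point, or the origin of a listed thing).
The state is a dict: "clock": time; "joint_positions": joint angles; "joint_velocities": joint speeds; "joint_efforts": joint torques, N m; "eef_pos": TCP position; "tcp_rot": TCP orientation; "ft_force": force on the tool from outside, world axes, zero at the start; "ft_torque": the same for the moment, N m; "width": finger opening in m.
Only numpy, scipy, OpenCV 4.12 (cv2) and the standard library are available. Lean on these libraries where they do the work, as an engineer would, in place of code of your own. Each camera call takes 0.05 s, during which the arm holds its last target. There are 200 camera calls.

### The job

Put the hardware left over from the saw stand away: lift the dust lid off the rotary drum and lay it flat on the bench, clear of the drum, turn the selector plate so that its window stands squarely over the right compartment, and drop every loose hex bolt into the compartment that has a sample bolt beside it and every loose levelling foot into the one that has a sample foot beside it (either kind first, turning the window from one to the other). When all are in, put the lid back on the drum so that it sits down on the rim all round, level, and leave the glue bottle, tape measure and tub where they are.

Things in the scene. Friction and masses are not known exactly. Their poses are not given: they have to be found in the camera images.
- drum: rotary hardware drum, fixed: white plastic cylinder, 224 mm outside, 214 mm inside diameter, on a round grey board (330 mm across, 12 mm thick). Origin on its axis at bench height, z up. Two 4 mm walls along its own x and y axes divide it into four quarter compartments, centred at 45, 135, 225 and 315 degrees from its x axis; floor 17 mm above the bench, walls up to 108 mm.
- selector (a joint): angle of the selector plate in the drum, rad: 0 when its window is centred at 45 degrees from the drum's x axis (the coupling nut's compartment; it starts within 0.35 of that), growing anticlockwise seen from above. Turns either way without stops or clicks against a friction of 0.12 N m and stays where it is left.
- window (a point): centre of the selector plate's window, 70 mm from the drum's axis; x points outwards from the axis through the window's middle, z up. The window is a sector 76 degrees wide, from 36 to 105 mm from the axis; the rest of the plate is closed. The plate is dark steel, 6 mm thick, recessed 37 mm below the rim: its top, and this point, are 116 mm above the bench.
- selector_grip (a point): middle of the selector's grip, on the drum's axis, 128 mm above the bench: a wooden bar 56 mm long, 16 mm wide, standing 24 mm up from the plate's top (its own top is 140 mm above the bench). It lies along the window's direction (x axis towards the window) and turns with the plate.
- drum_rim (a point): centre of the drum's mouth, at the height of the rim, 153 mm above the bench; axes as the drum's.
- lid: loose dust lid, at the start on the drum: grey disc 232 mm across, 6 mm thick, under it a bevelled boss (202 mm across, 8 mm deep) that enters the drum with 4 mm play, on top a wooden knob (34 mm across, 22 to 46 mm above the origin). Origin under the boss, z up: 145 mm above the bench when seated. About 350 g. There is room to lay it down to the drum's right (-y), as the robot sees it.
- sample_bolt: sample hex bolt, the same as the loose ones, standing on its head, thread up, 80 mm tall. Screwed down to the round board, 137 mm from the drum's axis, on the centre line of the compartment whose contents it shows; origin at its underside, 12 mm above the bench, z up. Not to be taken. Its compartment differs from start to start.
- sample_foot: sample levelling foot, the same as the loose ones, standing on its pad, 70 mm tall. Screwed down to the round board, 137 mm from the drum's axis, on the centre line of the compartment whose contents it shows; origin at its underside, 12 mm above the bench, z up. Not to be taken. Its compartment differs from start to start.
- sample_nut: sample coupling nut, a plain hexagonal column 32 mm across and 60 mm tall, screwed down beside another compartment, which this job does not use; always at the compartment 45 degrees from the drum's x axis.
- sample_washer: sample pile of 48 mm washers on a stub, 45 mm tall, screwed down beside the last compartment, which this job does not use.
- bolt1: loose steel hex bolt, 80 mm over all, lying on the bench: round 16 mm shank 70 mm long, hexagonal head 24 mm across flats and 10 mm thick. Origin on its axis at mid-length, about 10 mm above the bench; x axis along the bolt towards the head (its underside at x = +30 mm). 150 g. None when absent (one of the five loose parts may be).
- bolt2: loose steel hex bolt, 80 mm over all, lying on the bench: round 16 mm shank 70 mm long, hexagonal head 24 mm across flats and 10 mm thick. Origin on its axis at mid-length, about 10 mm above the bench; x axis along the bolt towards the head (its underside at x = +30 mm). 150 g. None when absent (one of the five loose parts may be).
- bolt3: loose steel hex bolt, 80 mm over all, lying on the bench: round 16 mm shank 70 mm long, hexagonal head 24 mm across flats and 10 mm thick. Origin on its axis at mid-length, about 10 mm above the bench; x axis along the bolt towards the head (its underside at x = +30 mm). 150 g. None when absent (one of the five loose parts may be).
- foot1: loose levelling foot, 70 mm tall, standing on its pad: black rubber pad (ten-sided, 44 mm across, 14 mm thick), a 20 mm hexagon above it up to 22 mm, then a bare 12 mm threaded stud up to 70 mm. Origin at the centre of the pad's underside, z axis along the stud. 140 g. None when absent (one of the five loose parts may be).
- foot2: loose levelling foot, 70 mm tall, standing on its pad: black rubber pad (ten-sided, 44 mm across, 14 mm thick), a 20 mm hexagon above it up to 22 mm, then a bare 12 mm threaded stud up to 70 mm. Origin at the centre of the pad's underside, z axis along the stud. 140 g. None when absent (one of the five loose parts may be).
- glue_bottle: bystander: yellow glue bottle, 64 mm across, 190 mm tall; origin at its foot. Leave it alone.
- tape_measure: bystander: yellow tape measure, 75 x 36 mm, 68 mm tall; origin under it. Leave it alone.
- tub: bystander: empty white plastic tub, 110 mm across, 75 mm tall; origin under it. Leave it alone.
There are look-alikes about, which are no part of the job. Leave any orange look-alike of the bolt1 alone.

How it is judged:
By the outcome, as a careful person would: the job done as asked, in the order asked, and still so for the second after the job is handed in, with the robot touching nothing.
Of bolt1, bolt2, bolt3, foot1, foot2 only 4 to 5 are there at a start; the rules pass over those that are not, and their reading is None.
At some moment in a run one of bolt1, bolt2, bolt3, foot1, foot2 may be knocked a few centimetres aside while the robot is not near it.
Once in a run the grip may slacken for a moment while it holds something.
It also fails if it takes over 210 s, if anything falls off the work surface, if the arm or the gripper's body presses on something with over 40 N, if the wrist force passes 120 N, or if a joint passes its speed limit or range.

## Working session

There is one attempt and no reset: what is moved stays moved. The work goes in short steps, each a Python script; the robot and the scene stay as the last script left them, time stands still between calls to the robot, and variables do not carry over. Pictures are saved under pics/ and viewed, about 12 in all and at most 16, crops included, and the job is handed in when it is done.

```bash
ls; mkdir -p pics
cat > h.py <<'E'
import numpy as np, cv2
from scipy.spatial.transform import Rotation as R
from bench import env
def down(yaw):  # tool z down, tool y (jaw axis) at angle yaw in world
    y=np.array([np.cos(yaw),np.sin(yaw),0]); z=np.array([0,0,-1.]); x=np.cross(y,z)
    return R.from_matrix(np.c_[x,y,z]).as_rotvec()
def snap(cam,name=None):
    p,d=env.read_camera(cam)
    if name: cv2.imwrite('pics/'+name+'.png',p[:,:,::-1])
    return p,d
def cloud(cam,d):
    c=env.camera_params(cam);K=c['mtx'];v,u=np.mgrid[:420,:560]
    P=np.stack([(u-K[0,2])/K[0,0]*d,(v-K[1,2])/K[1,1]*d,d],-1)
    return (P-np.array(c['t']))@np.array(c['R'])
def proj(cam,X):
    c=env.camera_params(cam);q=np.array(c['mtx'])@(np.array(c['R'])@np.array(X)+c['t']);return q[:2]/q[2]
E
python3 - <<'E'
from h import *
for c in('scene','top'):
    snap(c,c+'0')
    q=env.camera_params(c);print(c,-np.array(q['R']).T@q['t'],np.array(q['mtx'])[0,0])
    for n in['drum','lid','drum_rim','sample_bolt','sample_foot','sample_nut','sample_washer','bolt1','foot1','glue_bottle','tape_measure','tub']:
        print(n,[(np.round(r['point'],3).tolist(),round(r['conf'],2)) for r in env.tip_of(c,n)])
print(env.read_state())
E
```

```text
pics
scene [ 1.2281748  -0.35570333  0.9846088 ] 459.2138633102436
drum [([0.57, -0.102, -0.001], 0.59)]
lid [([0.569, -0.098, 0.145], 0.83)]
drum_rim []
sample_bolt [([0.687, -0.178, 0.014], 0.47), ([0.71, -0.394, -0.001], 0.32)]
sample_foot [([0.647, 0.01, 0.011], 0.63), ([0.462, 0.33, -0.0], 0.45)]
sample_nut [([0.648, 0.009, 0.014], 0.65)]
sample_washer [([0.497, -0.21, 0.01], 0.59)]
bolt1 [([0.57, 0.19, 0.01], 0.74), ([0.571, -0.101, -0.004], 0.61), ([0.429, 0.214, 0.013], 0.5)]
foot1 [([0.57, 0.332, -0.004], 0.79), ([0.464, 0.33, 0.003], 0.58), ([0.645, 0.011, 0.009], 0.2)]
glue_bottle [([0.754, 0.166, -0.002], 0.82)]
tape_measure [([0.716, 0.303, 0.001], 0.6), ([0.465, 0.332, 0.0], 0.46), ([0.571, -0.104, -0.003], 0.24)]
tub [([0.707, -0.394, 0.002], 0.7)]
top [0.46388858 0.02887937 1.20880667] 449.96069176184517
drum [([0.464, 0.332, -0.0], 0.43)]
lid [([0.573, -0.102, 0.142], 0.71)]
drum_rim []
sample_bolt [([0.687, -0.176, 0.01], 0.57)]
sample_foot [([0.647, 0.013, 0.014], 0.5)]
sample_nut [([0.456, -0.021, 0.012], 0.61), ([0.647, 0.009, 0.009], 0.56)]
sample_washer [([0.49
[... 330 characters left out ...]
.394, 0.0], 0.66)]
{'clock': 1.3, 'joint_positions': array([-1.40909448e+00,  1.58424153e-01,  1.59703864e+00, -2.73307425e-06,
        1.38624805e+00, -2.10087248e-01]), 'joint_velocities': array([ 0.00154201,  0.00139598,  0.00246712, -0.00106361,  0.00040664,
       -0.00063255]), 'joint_efforts': array([-2.87646344e-04, -3.96003449e+01, -3.31702352e+01, -1.83626612e-04,
        4.11569590e-04,  1.10598370e-05]), 'eef_pos': array([ 0.20886588, -0.53567084,  0.23126618]), 'tcp_rot': array([-3.08735079e+00, -5.80626128e-01, -2.72047551e-07]), 'ft_force': array([-0.17841099,  0.85767314, -0.36527777]), 'ft_torque': array([ 0.03560715, -0.00903691,  0.05438459]), 'width': 0.08538739853974849}
```

```bash
python3 -c "
import cv2,numpy as np
a=cv2.imread('pics/scene0.png');b=cv2.imread('pics/top0.png');print(a.shape)"
```

```text
(420, 560, 3)
```

View pics/scene0.png

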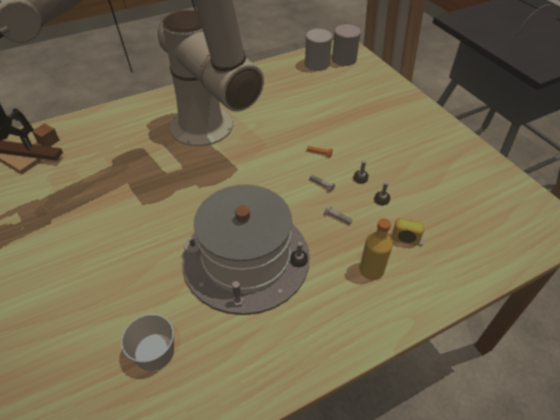

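View pics/top0.png

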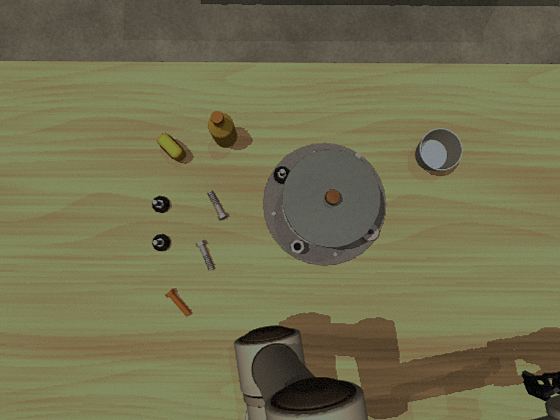

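The scene view shows the drum at (243,235), two steel bolts at (322,183) and (338,215), two feet at (361,175) and (382,195), and an orange look-alike at (320,151). In the top view the foot sample is at (283,175), the nut at (298,246) and the washers at (372,233). The bolt sample is hidden behind the lid at about (357,156). From these I get a drum centre of about (0.571, -0.100) and a drum yaw of about 100.4°. The foot window therefore points to about 55.5° in the world frame and the bolt window to about -34.5°. Next I'll take the lid off.

```bash
cat >> h.py <<'E'
C=np.array([0.571,-0.100])
def best(pos,yaw):
    """orientation among yaw+k*pi with the last joint nearest 0"""
    c=[(abs(q[5]),tuple(down(yaw+k*np.pi))) for k in(-1,0,1) if (q:=env.solve_ik(pos,down(yaw+k*np.pi))) is not None]
    return np.array(min(c)[1])
def st(msg=''):
    s=env.read_state();print(msg,'t%.1f'%s['clock'],'eef',np.round(s['eef_pos'],4),'w%.4f'%s['width'],'F',np.round(s['ft_force'],1));return s
E
python3 - <<'E'
from h import *
LY=np.arctan2(-.1,.571)+np.pi/2
o=best([*C,.30],LY)
env.reach([*C,.24],o); env.line_to([*C,.163],v=.12,contact_N=8); st('at knob')
env.grip(0.0); st('gripped')
env.line_to([*C,.25],v=.12); st('lifted')
env.reach([.45,-.40,.12],best([.45,-.40,.12],LY)); st()
r=env.line_to([.45,-.40,.010],v=.06,contact_N=6); s=st(r)
env.grip(0.085); env.line_to(s['eef_pos']+[0,0,.1],v=.2)
env.reach([.45,-.30,.35],s['tcp_rot'])
snap('top','top1'); snap('scene','scene1'); st()
for c in('top','scene'):
  for n in['lid','window','selector_grip','drum_rim','bolt1','foot1']:
    print(c,n,[(np.round(r['point'],3).tolist(),round(r['conf'],2)) for r in env.tip_of(c,n)])
E
```

```text
at knob t4.1 eef [ 0.5715 -0.1003  0.1638] w0.0857 F [-0.2  0.7  0.6]
gripped t4.7 eef [ 0.5714 -0.1003  0.1638] w0.0323 F [-0.1 -0.5  3.7]
lifted t5.5 eef [ 0.5703 -0.0997  0.2485] w0.0323 F [-0.3  0.2 -4.2]
 t6.8 eef [ 0.451  -0.3993  0.1206] w0.0321 F [-0.2 -0.3 -3.7]
True t8.3 eef [ 0.4502 -0.3997  0.0191] w0.0327 F [-0.3  1.9  4.7]
 t10.7 eef [ 0.4494 -0.3     0.3471] w0.0847 F [ 0.2  0.7 -0.9]
top lid [([0.451, -0.403, -0.002], 0.64)]
top window [([0.504, -0.073, 0.118], 0.77)]
top selector_grip [([0.572, -0.103, 0.127], 0.96), ([0.648, 0.01, 0.013], 0.73)]
top drum_rim [([0.572, -0.1, 0.156], 0.85)]
top bolt1 [([0.566, 0.187, 0.012], 0.76), ([0.436, 0.215, 0.009], 0.64), ([0.307, 0.279, 0.009], 0.64), ([0.751, 0.165, 0.0], 0.25)]
top foot1 [([0.574, -0.1, 0.126], 0.66), ([0.566, 0.338, 0.0], 0.59), ([0.466, 0.333, 0.001], 0.47), ([0.687, -0.177, 0.012], 0.42)]
scene lid [([0.452, -0.395, -0.0], 0.59)]
scene window [([0.511, -0.077, 0.114], 0.59)]
scene selector_grip [([0.573, -0.105, 0.129], 0.69)]
scene drum_rim [([0.574, -0.1, 0.156], 0.64), ([0.51, -0.074, 0.116], 0.59)]
scene bolt1 [([0.57, 0.189, 0.011], 0.76), ([0.429, 0.216, 0.012], 0.63)]
scene foot1 [([0.463, 0.332, 0.003], 0.64), ([0.565, 0.338, 0.0], 0.53)]
```

View pics/top1.png

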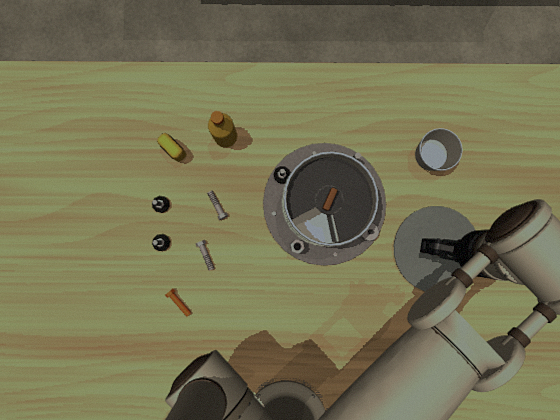

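The lid is lying at (437,245) in the top view. The window shows at (320,230) and the bar at (330,198), which puts the window at about 158° in the world frame. I'll turn it clockwise to 56° for the feet.

```bash
cat >> h.py <<'E'
YD=np.radians(56.0)  # world angle of the foot window; bolts at YD-90deg
def turn(w0,w1,o0=.06):
    """grip the selector bar lying along w0 and turn it so the window points to w1"""
    d=w1-w0; p=[*C,.119]; up=[*C,.22]; cand=[]
    for k in(-1,0,1):
        a=env.solve_ik(up,down(w0+np.pi/2+k*np.pi))
        if a is None: continue
        b=env.solve_ik(p,down(w0+np.pi/2+k*np.pi+.05))
        for s in(1,-1):
            e=a[5]+s*d
            cand.append((max(abs(a[5]),abs(e)),k,s))
    a0=np.array(env.solve_ik(up,down(w0+np.pi/2))); a1=np.array(env.solve_ik(up,down(w0+np.pi/2+.05)))
    sg=np.sign(np.arctan2(np.sin(a1[5]-a0[5]),np.cos(a1[5]-a0[5])))
    m,k,s=min(c for c in cand if c[2]==sg); assert m<2.95,cand
    env.grip(o0); env.reach(up,down(w0+np.pi/2+k*np.pi)); env.line_to(p,v=.12,contact_N=10); st('at bar')
    env.grip(0); st('bar held')
    q=np.array(env.read_state()['joint_positions'])
    n=int(np.ceil(abs(d)/.6))
    for i in range(1,n+1):
        t=q.copy(); t[5]=q[5]+sg*d*i/n; env.move_j(t)
    f=R.from_rotvec(env.read_state()['tcp_rot']).as_matrix()[:,1]; st('turned; window at %.1f'%(np.degrees(np.arctan2(f[1],f[0]))-90))
    env.grip(o0); env.line_to([*C,.26],v=.2)
def wdir():
    """window direction from the bar's outline and the window tip"""
    r=env.outline_of('top','selector_grip'); t=env.tip_of('top','window')
    print('grip px',[(int(x['mask'].sum()),round(x['conf'],2)) for x in r],'win',[(np.round(x['point'],3),round(x['conf'],2)) for x in t])
    return [np.degrees(np.arctan2(x['point'][1]-C[1],x['point'][0]-C[0])) for x in t]
E
python3 - <<'E'
from h import *
turn(np.radians(158),YD)
env.reach([.45,.20,.35],best([.45,.2,.35],0))
snap('top','top2'); print(wdir()); st()
E
```

```text
at bar t14.8 eef [ 0.5717 -0.1003  0.12  ] w0.0600 F [-0.5  0.3 -0.7]
bar held t15.2 eef [ 0.5711 -0.1008  0.1198] w0.0149 F [-3.8 -2.8  6.2]
turned; window at -123.8 t17.1 eef [ 0.5712 -0.1007  0.1198] w0.0149 F [-0.1 -0.7  1.1]
grip px [(4710, 0.71), (210, 0.27)] win [(array([ 0.609, -0.041,  0.12 ]), 0.76)]
[np.float64(57.12709103493009)]
 t19.9 eef [0.4504 0.1991 0.3493] w0.0600 F [ 0.2  0.4 -0.3]
```

```bash
python3 -c "
import cv2
a=cv2.imread('pics/top2.png');cv2.imwrite('pics/top2c.png',cv2.resize(a[120:290,240:470],None,fx=3,fy=3))"
```

```text
(no output)
```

View pics/top2c.png

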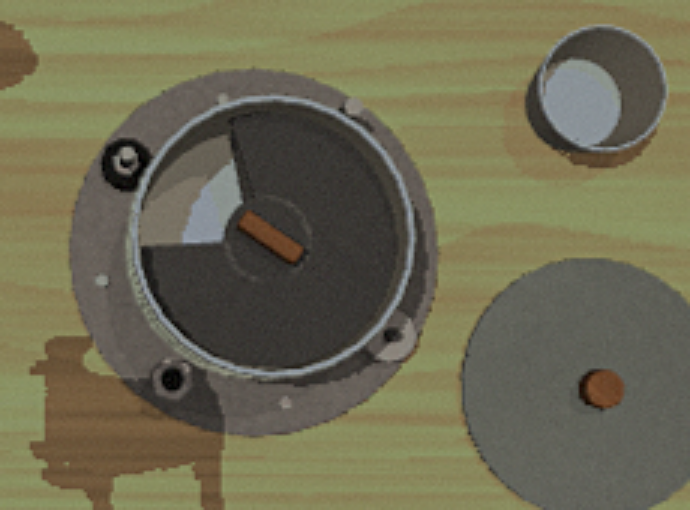

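The window (190,205 in the crop) now faces the foot sample (125,160), and no divider shows inside it. Next, the feet.

```bash
cat >> h.py <<'E'
def find(name,region,cam=('top','scene')):
    """mean position of detections in the parts area, merged from both cameras"""
    out=[]
    for c in cam:
        env.read_camera(c)
        for r in env.tip_of(c,name):
            p=np.array(r['point'])
            if region(p) and abs(p[2])<.03: out.append(p)
    g=[]
    for p in out:
        for k in g:
            if np.hypot(*(np.mean(k,0)-p)[:2])<.03: k.append(p);break
        else: g.append([p])
    return [(np.mean(k,0),len(k)) for k in g]
def loc(x,y,w): return C+x*np.array([np.cos(w),np.sin(w)])+y*np.array([-np.sin(w),np.cos(w)])
def foot(p,y,zrel):
    o=best([*p,.2],np.arctan2(p[1],p[0])+np.pi/2); env.grip(.05)
    env.reach([*p,.12],o); env.line_to([*p,.036],v=.12,contact_N=10); st('at foot')
    env.grip(0); st('foot held'); env.line_to([*p,.14],v=.2)
    env.reach([*p,.26],o); d=loc(72,y,YD) if 0 else loc(.072,y,YD)
    env.reach([*d,.26],best([*d,.26],YD)); s=st('over window')
    if s['width']<.008: return print('LOST')
    r=env.line_to([*d,zrel],v=.12,contact_N=12); st('in %s'%r)
    env.grip(.028); env.line_to([*d,.26],v=.2)
E
python3 - <<'E'
from h import *
env.reach([.45,-.05,.35],best([.45,-.05,.35],0))
F=find('foot1',lambda p:p[1]>.25 and p[0]<.66); print(F)
if len(F)==2:
    foot(F[0][0][:2],-.016,.107)
    snap('top','top3'); snap('scene','scene3')
E
```

```text
[(array([ 0.4645 ,  0.33265, -0.0014 ]), 2), (array([ 0.569  ,  0.33745, -0.0008 ]), 2)]
at foot t23.8 eef [0.4653 0.3329 0.0369] w0.0502 F [-0.1 -0.2  0. ]
foot held t24.3 eef [0.4649 0.3329 0.0367] w0.0105 F [ 0.2 -0.2  2.8]
over window t27.7 eef [ 0.6244 -0.0488  0.2596] w0.0105 F [-0.2  0.3 -2.3]
in True t28.9 eef [ 0.6236 -0.0488  0.1085] w0.0103 F [-2.5 -0.2  4.7]
```

View pics/scene3.png

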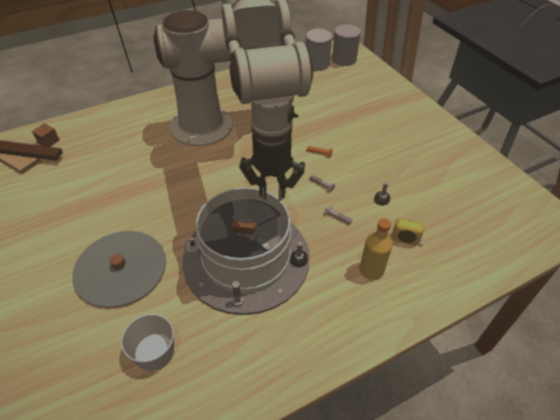

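The first foot is gone from the bench and the gripper is empty over the drum. The other foot is still at (382,197). There was light contact near the bottom of that drop, so I'll release the second one higher.

Run:
```python
from h import *
F=find('foot1',lambda p:p[1]>.25 and p[0]<.70,cam=('scene','top')); print(F)
foot(F[0][0][:2],.014,.125)
env.reach([.45,.10,.35],best([.45,.10,.35],0))
p,d=snap('top','top4'); print(wdir()); snap('scene','scene4'); st()
print(find('foot1',lambda p:p[1]>.1))
a=cv2.imread('pics/top4.png')[120:290,240:470]; b=cv2.imread('pics/scene4.png')[130:310,150:430]
cv2.imwrite('pics/c4.png',np.vstack([cv2.resize(a,(406,300)),cv2.resize(b,(406,261))]))
```

```text
[(array([ 5.6825e-01,  3.3560e-01, -5.0000e-05]), 2)]
at foot t33.9 eef [0.569  0.3358 0.037 ] w0.0506 F [-0.8 -0.1  0.3]
foot held t34.3 eef [0.5684 0.3357 0.0363] w0.0101 F [-1.1  0.7  2.3]
over window t37.8 eef [ 0.5996 -0.0321  0.2597] w0.0104 F [-0.6  0.6 -1.1]
in False t39.1 eef [ 0.6004 -0.0327  0.1261] w0.0108 F [ 0.8  0.7 -2. ]
grip px [(4725, 0.57)] win [(array([ 0.608, -0.041,  0.12 ]), 0.96), (array([ 0.569, -0.102,  0.004]), 0.22)]
[np.float64(57.69165054432938), np.float64(-147.99461679191603)]
 t41.5 eef [0.4502 0.0996 0.3493] w0.0280 F [ 0.3 -0.9 -0.2]
[]
```

View pics/c4.png

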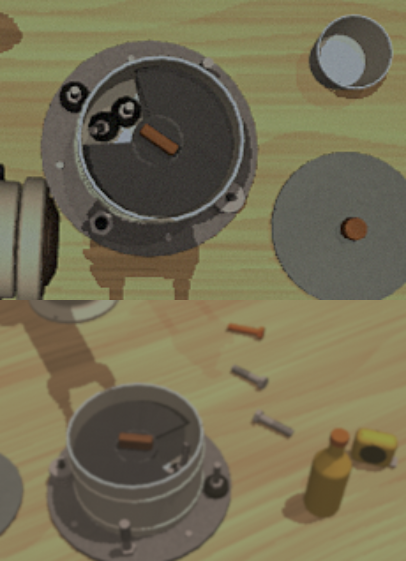

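Both feet show in the window, at (127,110) and (103,125) in the crop. I'll check their heights, turn the window to the bolts' compartment and measure the bolts.

```bash
cat >> h.py <<'E'
def bolts():
    """bolt pose from outlines in top camera: centre, yaw towards the head"""
    p,d=env.read_camera('top'); X=cloud('top',d); res=[]
    for r in env.outline_of('top','bolt1'):
        m=r['mask']
        if m.sum()<40: continue
        rgb=p[m].mean(0); P=X[m]; c=P.mean(0)[:2]
        if c[1]<.08 or not .25<c[0]<.8: continue
        K=env.camera_params('top'); v,u=np.nonzero(m)
        ray=np.c_[u,v,np.ones(len(u))]@np.linalg.inv(K['mtx']).T@np.array(K['R']); o=-np.array(K['R']).T@K['t']
        G=(o+ray*((.011-o[2])/ray[:,2])[:,None])[:,:2]
        c=G.mean(0); _,_,V=np.linalg.svd(G-c,full_matrices=False); a=(G-c)@V[0]; b=(G-c)@V[1]
        lo,hi=np.percentile(a,[1,99]); mid=(lo+hi)/2
        wl=np.ptp(b[a<lo+.012]); wh=np.ptp(b[a>hi-.012]); s=1 if wh>wl else -1
        res.append(dict(c=c+mid*V[0],yaw=np.arctan2(*(s*V[0])[::-1]),L=hi-lo,w=(wl,wh),rgb=rgb,conf=r['conf']))
    return res
E
python3 - <<'E'
from h import *
p,d=snap('top'); X=cloud('top',d)
q=X-np.array([*C,0]); r=np.hypot(q[...,0],q[...,1]); a=np.angle(np.exp(1j*(np.arctan2(q[...,1],q[...,0])-YD)))
m=(r>.04)&(r<.1)&(abs(a)<.6)&(d>0); print('window heights',np.percentile(X[m][:,2],[1,50,95,99,100]))
turn(YD,YD-np.pi/2)
env.reach([.40,-.15,.35],best([.40,-.15,.35],0))
snap('top','top5'); print(wdir())
for b in bolts(): print({k:np.round(v,3) for k,v in b.items()})
print(find('bolt1',lambda p:p[1]>.1))
st()
E
```

```text
window heights [0.0114724  0.03073559 0.08505177 0.09113699 0.09493978]
at bar t44.2 eef [ 0.5717 -0.1002  0.1201] w0.0595 F [-0.4  0.3  0.2]
bar held t44.7 eef [ 0.5715 -0.1003  0.1197] w0.0151 F [ 0.6 -0.5  3.9]
turned; window at -213.9 t46.4 eef [ 0.5717 -0.1012  0.1197] w0.0148 F [ 2.8 -5.1 -2.1]
grip px [(4826, 0.85)] win [(array([ 0.628, -0.14 ,  0.119]), 0.69)]
[np.float64(-35.3841730567434)]
{'c': array([0.432, 0.211]), 'yaw': np.float64(0.433), 'L': np.float64(0.077), 'w': array([0.023, 0.014]), 'rgb': array([100.895,  94.751,  88.525]), 'conf': np.float64(0.79)}
{'c': array([0.308, 0.28 ]), 'yaw': np.float64(0.741), 'L': np.float64(0.08), 'w': array([0.026, 0.018]), 'rgb': array([118.255,  70.68 ,  33.225]), 'conf': np.float64(0.75)}
{'c': array([0.565, 0.184]), 'yaw': np.float64(-2.637), 'L': np.float64(0.075), 'w': array([0.013, 0.023]), 'rgb': array([100.91 ,  95.683,  89.587]), 'conf': np.float64(0.46)}
[(array([0.3085, 0.282 , 0.0123]), 1), (array([0.43   , 0.2162 , 0.01125]), 2), (array([0.5671 , 0.18765, 0.01025]), 2)]
 t50.2 eef [ 0.4  -0.15  0.35] w0.0602 F [-0.5 -1.4  0.1]
```

View pics/top5.png

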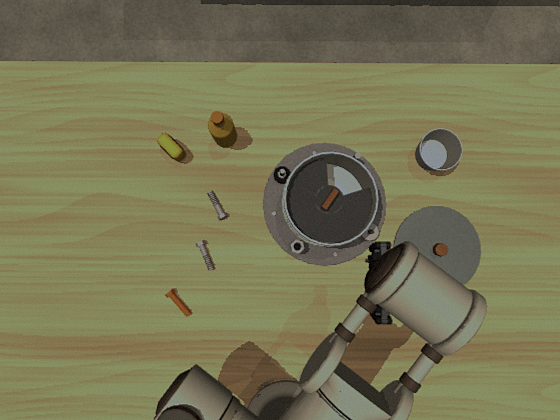

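The window faces the bolt sample, between (345,180) and (357,156). Heads: bolt A at (200,242), bolt B at (222,217), and both agree with the measured yaws. Next I'll drop bolt A in, then bolt B.

```bash
cat >> h.py <<'E'
def bolt(c,yaw):
    w=YD-np.pi/2; h=np.array([np.cos(yaw),np.sin(yaw)]); p=c+.005*h
    o=best([*p,.1],yaw+np.pi/2); env.grip(.05)
    env.reach([*p,.10],o); r=env.line_to([*p,.003],v=.1,contact_N=8); st('at bolt %s'%r)
    env.grip(0); s=st('bolt held')
    if s['width']<.01: return print('MISSED')
    env.line_to([*p,.14],v=.2); env.reach([*p,.26],o)
    t=np.array([*loc(.074,0,w),.26]); oq=best(t,w)
    g=R.from_rotvec(oq)*R.from_rotvec(o).inv(); hd=g.apply([*h,0])[:2]
    t[:2]+=.005*hd; env.reach(t,oq); s=st('over window, head dir %.0f'%np.degrees(np.arctan2(hd[1],hd[0])))
    if s['width']<.01: return print('LOST')
    r=env.line_to([*t[:2],.116],v=.12,contact_N=10); st('in %s'%r)
    if not r: env.grip(.028); env.line_to(t,v=.2)
    return r
E
python3 - <<'E'
from h import *
r=bolt(np.array([.431,.2135]),.433)
snap('top','top6'); snap('scene','scene6')
a=cv2.imread('pics/top6.png')[120:290,180:470]; b=cv2.imread('pics/scene6.png')[130:310,150:430]
cv2.imwrite('pics/c6.png',np.vstack([cv2.resize(a,(500,293)),cv2.resize(b,(500,300))]))
E
```

```text
at bolt False t53.4 eef [0.4362 0.2158 0.0037] w0.0499 F [-0.5 -0.3 -0.4]
bolt held t53.8 eef [0.4361 0.2157 0.0037] w0.0133 F [-0.5 -0.3  6.3]
over window, head dir 56 t56.6 eef [ 0.6349 -0.1361  0.2595] w0.0133 F [-0.1  1.  -1.3]
in False t58.0 eef [ 0.6359 -0.1376  0.1172] w0.0134 F [ 0.6 -0.5 -0.1]
```

View pics/c6.png

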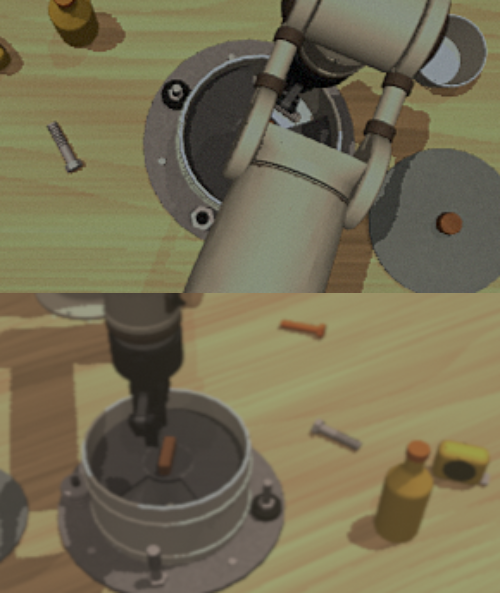

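Bolt A has left the bench. Something metallic shows through the window at (285,118), but the arm blocks most of the view. I'll re-measure bolt B and drop it in.

Run:
```python
from h import *
env.reach([.40,-.15,.35],best([.40,-.15,.35],0))
B=[b for b in bolts() if b['rgb'][0]-b['rgb'][2]<30]
T=find('bolt1',lambda p:p[1]>.1 and p[0]>.38)
print(B,T)
if len(B)==1 and len(T)==1:
    c=(B[0]['c']+T[0][0][:2])/2
    print(bolt(c,B[0]['yaw']))
    env.reach([.40,.10,.35],best([.40,.10,.35],0))
p,d=snap('top','top7'); snap('scene','scene7'); st(); print(wdir())
X=cloud('top',d); q=X-np.array([*C,0]); r=np.hypot(q[...,0],q[...,1]); a=np.angle(np.exp(1j*(np.arctan2(q[...,1],q[...,0])-YD+np.pi/2)))
m=(r>.04)&(r<.1)&(abs(a)<.6)&(d>0); print('window heights',np.percentile(X[m][:,2],[1,50,95,99,100]))
a=cv2.imread('pics/top7.png')[50:310,130:490]; b=cv2.imread('pics/scene7.png')[100:310,100:430]
cv2.imwrite('pics/c7.png',np.vstack([cv2.resize(a,(440,318)),cv2.resize(b,(440,280))]))
```

```text
[] [(array([0.56715, 0.1875 , 0.00945]), 2)]
 t60.6 eef [ 0.4002 -0.15    0.3498] w0.0279 F [-0.5 -0.8 -0.2]
grip px [(4705, 0.65)] win [(array([ 0.629, -0.139,  0.119]), 0.81)]
[np.float64(-34.30539233591587)]
window heights [0.01170521 0.01871295 0.03811998 0.04248669 0.04431149]
```

View pics/c7.png

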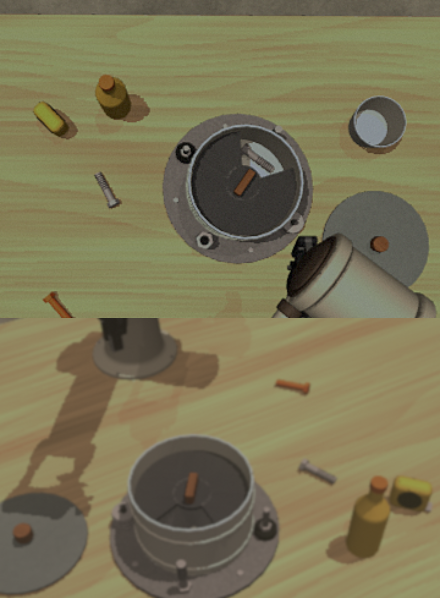

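Bolt A is lying in its compartment (258,155 in the crop). The outline network missed bolt B this time, but tip_of finds it where it was before, so the earlier yaw still holds.

Run:
```python
from h import *
print(bolt(np.array([.566,.186]),-2.637))
env.reach([.45,-.35,.30],best([.45,-.35,.30],np.arctan2(-.1,.571)+np.pi/2))
p,d=snap('top','top8'); snap('scene','scene8'); st(); print(wdir())
X=cloud('top',d); q=X-np.array([*C,0]); r=np.hypot(q[...,0],q[...,1]); a=np.angle(np.exp(1j*(np.arctan2(q[...,1],q[...,0])-YD+np.pi/2)))
m=(r>.04)&(r<.1)&(abs(a)<.6)&(d>0); print('window heights',np.percentile(X[m][:,2],[1,50,95,99,100]))
print(find('lid',lambda p:1), find('foot1',lambda p:p[1]>.1), find('bolt1',lambda p:p[1]>.05))
a=cv2.imread('pics/top8.png')[50:310,130:490]; b=cv2.imread('pics/scene8.png')
cv2.imwrite('pics/c8.png',np.hstack([cv2.resize(a,(440,318)),cv2.resize(b[20:,100:],None,fx=.78,fy=.78)[:318]]))
```

```text
at bolt False t63.9 eef [0.5624 0.1837 0.0039] w0.0497 F [ 0.  -0.2  0.4]
bolt held t64.3 eef [0.5622 0.1836 0.0037] w0.0135 F [ 0.1 -0.5  4.4]
over window, head dir -124 t66.9 eef [ 0.6293 -0.1443  0.259 ] w0.0137 F [ 0.7  0.1 -1.1]
in False t68.3 eef [ 0.6303 -0.1458  0.1172] w0.0134 F [ 0.8 -0.  -1.4]
False
 t70.6 eef [ 0.4508 -0.349   0.2994] w0.0280 F [-0.4 -0.4  0.1]
grip px [(4754, 0.59), (1567, 0.2)] win [(array([ 0.626, -0.139,  0.117]), 0.94)]
[np.float64(-35.38027220030113)]
window heights [0.01252089 0.03404848 0.05567261 0.05750151 0.05961141]
[(array([ 0.4524 , -0.39895, -0.00155]), 2)] [(array([ 7.185e-01,  3.042e-01, -1.000e-04]), 1)] [(array([0.3076 , 0.28065, 0.01165]), 2)]Traceback (most recent call last):
  File "<stdin>", line 9, in <module>
    return _nx.concatenate(arrs, 1, dtype=dtype, casting=casting)
           ~~~~~~~~~~~~~~~^^^^^^^^^^^^^^^^^^^^^^^^^^^^^^^^^^^^^^^
ValueError: all the input array dimensions except for the concatenation axis must match exactly, but along dimension 0, the array at index 0 has size 318 and the array at index 1 has size 312
```

Run:
```python
import cv2,numpy as np
a=cv2.imread('pics/top8.png')[120:290,240:470]; b=cv2.imread('pics/scene8.png')
cv2.imwrite('pics/c8.png',np.hstack([cv2.resize(a,(380,420)),b])[:, :940]); i=cv2.imread('pics/c8.png'); cv2.imwrite('pics/c8.png',cv2.resize(i,(800,357)))
```

```text
(no output)
```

View pics/c8.png

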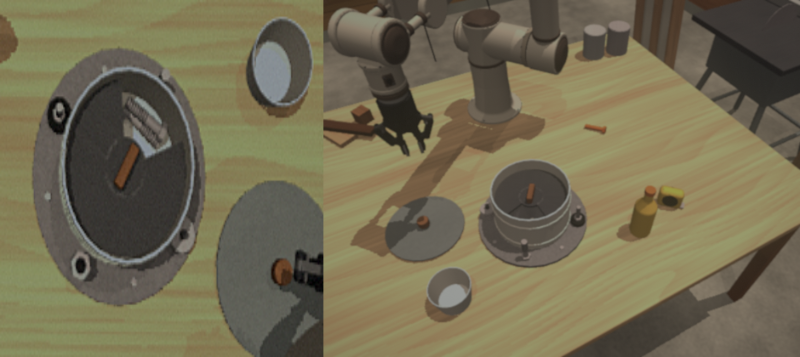

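Both bolts are in their compartment (145,120 in the crop), and the only bolt left on the bench is the orange look-alike. Now the lid goes back on.

Run:
```python
from h import *
LY=np.arctan2(-.1,.571)+np.pi/2
L=np.array([.4502,-.3997])
o=best([*C,.30],LY); ol=best([*L,.12],LY)
env.grip(.07); env.reach([*L,.12],ol); env.line_to([*L,.019],v=.1,contact_N=8); st('at knob')
env.grip(0); st('held'); env.line_to([*L,.14],v=.12); st('lifted')
env.reach([*L,.26],ol); env.reach([*C,.25],o); s=st('over drum')
if s['width']>.025:
    env.line_to([*C,.185],v=.12); r=env.line_to([*C,.1625],v=.03,contact_N=8); st('down %s'%r)
```

```text
at knob t73.7 eef [ 0.4507 -0.4003  0.0199] w0.0701 F [-0.7 -0.3  0.5]
held t74.1 eef [ 0.4505 -0.4     0.0198] w0.0325 F [-0.5  1.8  6.1]
lifted t75.3 eef [ 0.4497 -0.399   0.1388] w0.0320 F [ 0.5  1.  -4.2]
over drum t77.1 eef [ 0.5707 -0.1012  0.2495] w0.0324 F [-1.  -1.1 -4.6]
down True t78.4 eef [ 0.5707 -0.0999  0.1648] w0.0322 F [1.2 1.1 5.2]
```

Run:
```python
from h import *
env.grip(.08); env.line_to([*C,.26],v=.15)
env.reach([.35,-.40,.35],best([.35,-.40,.35],0)); env.wait(.5)
for c in('top','scene'):
    p,d=snap(c,c+'9'); X=cloud(c,d); q=X-np.array([*C,0]); r=np.hypot(q[...,0],q[...,1])
    m=(r>.03)&(r<.108)&(d>0)&(abs(X[...,2]-.159)<.04); P=X[m]; A=np.c_[P[:,:2]-C,np.ones(len(P))]
    s=np.linalg.lstsq(A,P[:,2],rcond=None)[0]; print(c,'lid top z %.4f tilt deg'%s[2],np.degrees(s[:2]),len(P))
print(find('lid',lambda p:1)); 
for c in('top','scene'): print([(np.round(r['point'],3),round(r['conf'],2)) for r in env.tip_of(c,'lid')])
for n in('glue_bottle','tape_measure','tub'): print(n,np.round(env.tip_of('top',n)[0]['point'],3))
st()
a=cv2.imread('pics/top9.png')[60:310,130:490]; b=cv2.imread('pics/scene9.png')
cv2.imwrite('pics/c9.png',np.hstack([cv2.resize(a,(400,300)),cv2.resize(b,(400,300))]))
```

```text
top lid top z 0.1586 tilt deg [ 0.02806521 -0.09549097] 6099
scene lid top z 0.1602 tilt deg [-0.0351631  -0.03189298] 4606
[]
[(array([ 0.57 , -0.1  ,  0.143]), 0.66)]
[(array([ 0.572, -0.099,  0.145]), 0.9)]
glue_bottle [0.753 0.167 0.002]
tape_measure [ 0.714  0.304 -0.003]
tub [ 0.705 -0.398 -0.002]
 t82.9 eef [ 0.35 -0.4   0.35] w0.0801 F [-0.7 -0.1  0.1]
```

View pics/c9.png

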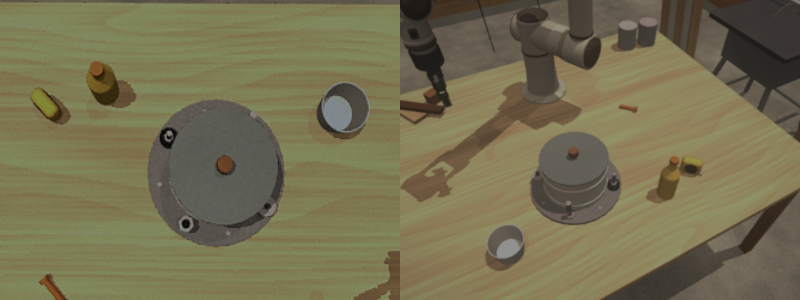

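The lid sits level on the drum (knob at 225,165 in the top crop). Its top is at about 0.159 m, as it should be when seated, and the tilt is about 0.1°. The bystanders and the orange bolt haven't moved, so I'm handing in.

```bash
python3 -c "
from bench import env
env.job_done()"
```

```text
the job is handed in; nothing more can be done
```

The job is handed in, with about 83 s used on the robot's clock. I lifted the lid off and laid it flat on the bench. Then I turned the window to the sample foot's compartment and put in both loose feet. After turning it on to the sample bolt's compartment, I put in both steel bolts and put the lid back on the drum.

**Last checks:**
- **Parts:** I saw two feet and two bolts in their compartments before the lid went back. Only four loose parts were ever in view; I took the third bolt to be the one absent. The orange look-alike was not touched.
- **Lid:** its top is at 0.159–0.160 m, against 0.159 m when seated. The tilt is about 0.1° or less in both cameras.
- **Bystanders:** the glue bottle, tape measure and tub read within 4 mm of where they started, which is within the measuring error.

**Irregularities:**
- The first foot's lowering stopped on a light contact about 1.5 mm above its planned release height. I released it there, it went in cleanly, and I let the later parts go higher up.
- The outline network missed the second bolt once, so I used its earlier pose, which the position network confirmed.
- The window's angle by camera agreed with the tool angle to within about 2°.

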